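# Tidy the desk organiser

### The arm

A 6-joint arm with a two-finger parallel gripper is mounted at the origin on a cart in front of the work surface, level with it; the furniture and walls round the work are solid. World frame = base frame: x ahead of the robot, y to its left, z up, the work surface at z = 0. Lengths are in m, angles in rad, forces in N, time in s.
With the tool pointing down it reaches from about 0.375 to 0.9 m from the base axis. Payload 3.1 kg.
Tool frame: the origin (TCP) lies where the fingers leave the gripper's body, on its centre line; the fingertips stand 73 mm ahead of it and the grasp point (between the pads) lies 54 mm ahead of it; z points along the fingers, y is the line along which they close (so a half turn about z gives the same grasp; the last joint's range is limited). The gripper opens to 85 mm and grips with 20 to 120 N. Pads are 22 mm wide; open, the fingers measure 114 mm over their backs; the gripper's body (76 mm by 85 mm) begins 54 mm behind the grasp point. The pads swing forward as they close: fully open they stand 13 mm farther back than shut.
Start: joints at [-1.518, 0.527, 1.433, -0, 1.181, -0.178], TCP at [0.143, -0.608, 0.304] pointing down, gripper open.
Joint ranges: [-3.08, 3.08], [-0.75, 2.2], [0.22, 2.44], [-1.43, 4.57], [0, 2.65], [-2.85, 2.85]. Speed limits (rad/s): [2.79, 2.79, 3.14, 3.14, 3.14, 3.14].

### API

Orientations are given as a unit quaternion [x, y, z, w].
In Python, from station import manip gives the robot as it stands.
- The arm moves only by the shell command python3 -m crank 'ROWS' [FORCE]. ROWS is JSON, a list of rows, each an object with "dp": the shift along the tool's x, y, z normalised to -1 to 1, where 1 is 50 cm, a list of three; "delta_rot": the turn, a rotation vector about the tool's x, y, z normalised to -1 to 1, where 1 is 2 pi rad, a list of three; "fingers": the opening, from -1 (shut) to 1 (fully open). A call has 1 to 12 rows; each row shifts and turns the commanded pose from where the row before left it, along the tool's axes as they then stand; what a row does not reach is not made up. A row lasts 1/12 s, in which the tool goes at most 41.7 mm and 7.16 degrees, less where a joint would pass 70% of its speed; a pose out of reach is approached as far as the arm can. A call with a number of a shift or a turn outside -1 to 1 is refused whole. A call with a gripper value outside its range is refused whole. The fingers move at their own pace and stop on an object; FORCE is the grip in N (left out, the last holds). Time passes only in rows, so rows that do not move let the fingers close. It gives the time, the measured TCP pose, the force, the opening and the grip force at its end, in the units of the state.
- manip.sense(): the state, without advancing time (a new reading comes with each control period).
- manip.snapshot(name): name is "side" or "top" or "wrist"; returns (picture, depth): 420x560x3 uint8, red, green, blue; 420x560 float32, m along the optical axis (not along the pixel's ray), 0 where there is no reading.
- manip.camera_model(name): a dict with "fx", "fy", "cx", "cy" (pixels), "origin" and "attitude" of the camera in the world. Camera axes: x right, y up, looking along -z (the intrinsics and any distortion apply to the point x, -y, -z); pixel columns grow to the right and rows downward; lengths in m; the calibration is good to about 2 mm. The wrist camera is an equidistant fisheye: a pixel r from the principal point sees the ray r / f radians off the axis. A picture is of the moment at which its call begins: read the wrist's pose just before it. camera_model takes no time and is no camera call; for the wrist camera it gives the pose at the moment of the call.
- manip.sign_off(): hands the job in; it is judged then, once.
The state is a dict: "t": time; "q": joint angles; "qd": joint speeds; "tau": joint torques, N m; "tcp_pos": TCP position; "tool_rot": TCP orientation; "force": force on the tool from outside, world axes, zero at the start; "ft_torque": the same for the moment, N m; "finger_gap": opening from 0.0 (shut) to 1.0 (fully open); "gripper_force": force on a finger pad.
Only numpy, scipy, OpenCV 4.12 (cv2) and the standard library are available. Lean on these libraries where they do the work, as an engineer would, in place of code of your own. Each camera call takes 0.05 s, during which the arm holds its last target. There are 200 camera calls.

### The job

Tidy the small things into the black desk organiser: lay the red pen and the blue-and-white marker lengthwise and side by side on the floor of the long grey bay, lay the eraser flat in the bay with the yellow floor, and stand the binder clip on its base in the bay with the blue floor. Leave the white pen and the blue box cutter lying where they are, I still need them.

Things in the scene. Friction and masses are not known exactly. Their poses are not given: they have to be found in the camera images.
- organiser: black open desk organiser, 186 x 192 mm and 20 mm high, fixed to the desk by non-slip feet; its origin is the middle of its underside. Walls and dividers 4 mm thick. One long bay fills its -x side; its +x side has two small bays, yellow floor at +y, blue floor at -y. The floor of all bays is 4.5 mm above the desk, the outer rim 20 mm, the dividers 19 mm. It may stand turned any way round
- pen_bay (a point): centre of the floor of the long grey bay, 98 mm wide (x) and 184 mm long (y) inside; axes as the organiser's
- yellow_bay (a point): centre of the floor of the small bay with the yellow floor, 76 mm (x) by 90 mm (y) inside; axes as the organiser's
- blue_bay (a point): centre of the floor of the small bay with the blue floor, 76 mm (x) by 90 mm (y) inside; axes as the organiser's
- red_pen: slim all-red pen lying on the desk, 12 mm wide, 145 mm long, 9 mm high; its origin is the middle of its underside, z up. y runs along the pen. Goes in the grey bay
- marker: thick marker with white barrel and blue cap, lying on the desk, 17 mm wide, 135 mm long, 16 mm high; its origin is the middle of its underside, z up. y runs along it. Goes in the grey bay
- eraser: white eraser in a brown sleeve, lying flat, 23 mm wide (x), 55 mm long (y), 13 mm high; its origin is the middle of its underside, z up. Goes in the yellow bay
- clip: black binder clip with two wire loops, standing on its broad base; the black body is a wedge 22 mm wide at the base (x), 32 mm long (y) and 16 mm high, narrowing upward across x, so it is best gripped by its two ends, along y, low down; the loops reach 34 mm high; its origin is the middle of its underside, z up. Goes in the blue bay
- white_pen: slim white pen lying on the desk, 11 x 145 x 9 mm; its origin is the middle of its underside, z up. y runs along it. Stays where it is
- cutter: blue box cutter (snap-off knife, blade in) lying on the desk, 22 x 148 x 21 mm; its origin is the middle of its underside, z up. y runs along it. Stays where it is

How it is judged:
At the end, for the whole second after the job is handed in: At rest on the bay floors: red pen and marker in grey, middles within 46 mm across and 30 mm along of its centre, 0.26 rad of its length; eraser flat in yellow, clip upright in blue (0.25 rad), within 31 mm (x), 38 mm (y) of centre. White pen and cutter moved under 30 mm (x of red_pen in the frame of pen_bay between -0.046 and 0.046 m and y of red_pen in the frame of pen_bay between -0.03 and 0.03 m and z of red_pen in the frame of pen_bay between -0.004 and 0.014 m and angle between the y axis of each of red_pen, marker and the y axis of organiser, either way round below 0.26 rad and x of marker in the frame of pen_bay between -0.046 and 0.046 m and y of marker in the frame of pen_bay between -0.03 and 0.03 m and z of marker in the frame of pen_bay between -0.004 and 0.021 m and x of eraser in the frame of yellow_bay between -0.031 and 0.031 m and y of eraser in the frame of yellow_bay between -0.038 and 0.038 m and z of eraser in the frame of yellow_bay between -0.004 and 0.006 m and angle between each of eraser, clip's own z axis and vertical below 0.25 rad and x of clip in the frame of blue_bay between -0.031 and 0.031 m and y of clip in the frame of blue_bay between -0.038 and 0.038 m and z of clip in the frame of blue_bay between -0.004 and 0.006 m and linear speed of each of red_pen, marker, eraser, clip below 0.02 m/s and distance of each of white_pen, cutter from where it was at the start of the episode below 0.03 m); the robot touches nothing.
It fails at once if the white pen is moved more than 30 mm (distance of white_pen from where it was at the start of the episode above 0.03 m).
It fails at once if the box cutter is moved more than 30 mm (distance of cutter from where it was at the start of the episode above 0.03 m).
It also fails if it takes over 104 s, if anything falls off the work surface, if the arm or the gripper's body presses on something with over 40 N, if the wrist force passes 120 N, or if a joint passes its speed limit or range.

## Working session

There is one attempt and no reset: what is moved stays moved. The work goes in short steps, Python scripts to look and compute and a shell command to move; the robot and the scene stay as the last step left them, time stands still between calls to the robot, and variables do not carry over. Pictures are saved under pics/ and viewed, at most 17 in all, crops included, and the job is handed in when it is done.

```bash
mkdir -p pics; ls; python3 - <<'E'
from station import manip
import cv2,numpy as np
print(manip.sense())
for n in("top","side"):
    p,d=manip.snapshot(n); cv2.imwrite(f"pics/{n}0.png",p[:,:,::-1]); np.savez(f"{n}0.npz",p=p,d=d)
    print(n,manip.camera_model(n))
E
```

```text
pics
{'t': 0.0, 'q': array([-1.51851872e+00,  5.28482654e-01,  1.43386999e+00, -2.78811669e-07,
        1.18142649e+00, -1.78476776e-01]), 'qd': array([-1.24731719e-04,  2.04259193e-03, -6.36665664e-05,  2.62910392e-04,
       -6.71750146e-05, -6.85515623e-04]), 'tau': array([-7.54686589e-04, -4.42346692e+01, -1.78023022e+01, -2.27366941e-04,
        8.46280775e-03, -2.73363003e-05]), 'tcp_pos': array([ 0.14295849, -0.60786478,  0.30293361]), 'tool_rot': array([ 9.93350833e-01,  1.15121362e-01,  6.88086461e-05, -1.09107369e-03]), 'force': array([-0.71818847,  0.71871989, -0.89019463]), 'ft_torque': array([-0.04233376, -0.05150768, -0.02912098]), 'gripper_force': 0.0, 'finger_gap': 1.00220402879046}
top {'fx': 441.4994117446493, 'fy': 441.4994117446493, 'cx': 278.96678071981506, 'cy': 214.8165693956418, 'origin': array([0.36601382, 0.04704653, 1.04045197]), 'attitude': array([-0.0314934 ,  0.04717769,  0.7148312 , -0.69699267])}
side {'fx': 388.3394106226682, 'fy': 388.3394106226682, 'cx': 282.58942201116105, 'cy': 211.2414224977323, 'origin': array([0.39624694, 1.00054152, 0.48706028]), 'attitude': array([-0.03927616,  0.53250933,  0.84473253, -0.03630646])}
```

View pics/top0.png

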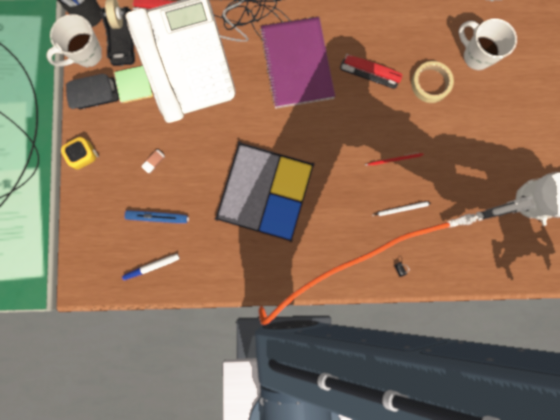

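View pics/side0.png

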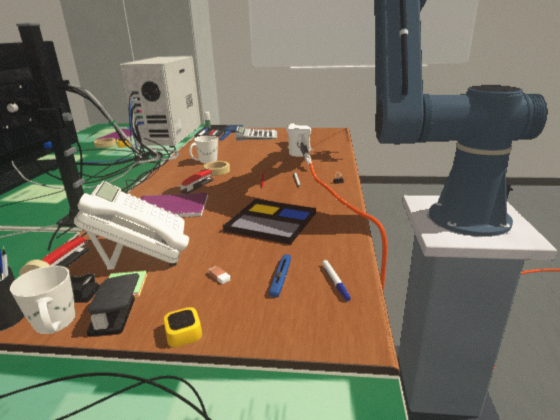

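The top view shows everything:

| Item | Pixel (col, row) |
|---|---|
| Marker | (152,267) |
| Cutter | (157,216) |
| Eraser | (152,161) |
| Organiser | (266,191) |
| Red pen | (395,159) |
| White pen | (402,208) |
| Clip | (400,268) |

The clip lies near the orange cable. The side view agrees. Next I localise them.

```bash
cat > h.py <<'E'
import numpy as np,cv2
from scipy.spatial.transform import Rotation as R
from station import manip
def ray(c,u,v,fish=False):
    x=(np.asarray(u,float)-c['cx'])/c['fx'];y=(np.asarray(v,float)-c['cy'])/c['fy']
    if fish:
        r=np.hypot(x,y)+1e-12; k=np.sin(r)/r; d=np.stack([x*k,-y*k,-np.cos(r)],-1)
    else: d=np.stack([x,-y,-np.ones_like(x)],-1)
    return R.from_quat(c['attitude']).apply(d)
def plane(c,u,v,z,fish=False):
    d=ray(c,u,v,fish);o=np.asarray(c['origin']);return o+d*((z-o[2])/d[...,2])[...,None]
def blob(c,mask,z,fish=False,near=None):
    n,l,s,ce=cv2.connectedComponentsWithStats(mask.astype(np.uint8))
    i=1+np.argmax(s[1:,4]) if near is None else 1+np.argmin(np.hypot(*(ce[1:]-near).T)+1e3*(s[1:,4]<8))
    v,u=np.nonzero(l==i);p=plane(c,u,v,z,fish)[:,:2]
    (cx,cy),(w,h),a=cv2.minAreaRect((p*1000).astype(np.float32))
    if w<h:a+=90;w,h=h,w
    return dict(xy=(round(cx,1),round(cy,1)),long=round(w,1),short=round(h,1),ang=round((a+90)%180-90,1),n=len(u),px=ce[i].round(0))
E
python3 - <<'E'
from h import *
f=np.load("top0.npz");p=f['p'];c=manip.camera_model("top")
hsv=cv2.cvtColor(p,cv2.COLOR_RGB2HSV);H,S,V=[hsv[...,i].astype(int) for i in range(3)]
def win(m,x0,x1,y0,y1):
    o=np.zeros_like(m);o[y0:y1,x0:x1]=m[y0:y1,x0:x1];return o
pr=lambda n,b:print(n,b)
blue=(H>95)&(H<130)&(S>90); white=(S<70)&(V>120)
pr('cutter',blob(c,win(blue|white,115,195,200,230),.015))
pr('marker',blob(c,win(blue|white,115,190,245,285),.008))
pr('eraser',blob(c,win((S<85)&(V>110),135,170,145,178),.0065))
pr('eraserwide',blob(c,win(((S<125)&(V>90))|(H>170)|(H<5),138,170,145,178),.0065))
pr('red',blob(c,win((H>170)|(H<4)&(S>190),360,430,148,170),.005))
pr('white',blob(c,win(white,370,435,197,220),.005))
pr('clip',blob(c,win(V<50,385,415,255,282),.008))
pr('yellow',blob(c,win((H>18)&(H<32)&(S>150),260,320,150,210),.0045))
pr('blue',blob(c,win(blue,250,310,185,250),.0045))
pr('grey',blob(c,win((S<60)&(V>60),210,290,140,245),.0045))
pr('org',blob(c,win((V<55)|(S<60)|blue|(H>18)&(H<32)&(S>150),205,325,135,250),.02))
cv2.imwrite('pics/c.png',np.hstack([cv2.resize(p[130:290,110:200],None,fx=3.5,fy=3.5,interpolation=2),cv2.resize(p[130:290,355:450],None,fx=3.5,fy=3.5,interpolation=2)])[:,:,::-1])
E
```

```text
cutter {'xy': (481.6, 308.7), 'long': 148.9, 'short': 22.2, 'ang': 84.8, 'n': 540, 'px': array([156., 217.])}
marker {'xy': (367.8, 322.4), 'long': 134.5, 'short': 17.7, 'ang': -69.5, 'n': 414, 'px': array([152., 266.])}
eraser {'xy': (603.5, 331.8), 'long': 27.6, 'short': 21.6, 'ang': 43.9, 'n': 108, 'px': array([147., 167.])}
eraserwide {'xy': (617.0, 319.3), 'long': 62.9, 'short': 31.4, 'ang': -42.6, 'n': 315, 'px': array([152., 161.])}
red {'xy': (603.5, -218.9), 'long': 29.5, 'short': 3.8, 'ang': -79.8, 'n': 20, 'px': array([378., 162.])}
white {'xy': (490.1, -273.2), 'long': 124.0, 'short': 12.5, 'ang': -79.3, 'n': 260, 'px': array([404., 208.])}
clip {'xy': (354.3, -247.6), 'long': 4.6, 'short': 0.0, 'ang': -3.2, 'n': 3, 'px': array([396., 266.])}
yellow {'xy': (568.6, -8.7), 'long': 91.3, 'short': 79.4, 'ang': -17.5, 'n': 1253, 'px': array([291., 178.])}
blue {'xy': (478.1, 20.9), 'long': 92.7, 'short': 79.6, 'ang': -17.6, 'n': 1319, 'px': array([280., 216.])}
grey {'xy': (552.5, 94.1), 'long': 190.7, 'short': 103.3, 'ang': -17.6, 'n': 3370, 'px': array([248., 187.])}
org {'xy': (537.0, 54.8), 'long': 190.5, 'short': 182.9, 'ang': -17.6, 'n': 6098, 'px': array([264., 191.])}
```

View pics/c.png

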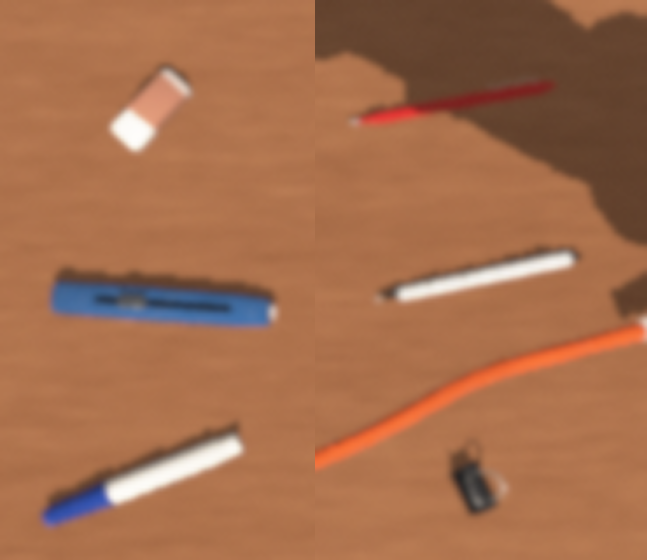

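```bash
cat >> h.py <<'E'
def state():
    s=manip.sense();M=R.from_quat(s['tool_rot']).as_matrix();return s,np.degrees(np.arctan2(M[1,1],M[0,1])),M
def plan(x,y,z,th=None):
    """mm, deg: rows units to reach TCP x,y,z with closing line th: turn first, then shift in turned axes"""
    s,t0,M=state();p=s['tcp_pos']*1000
    if th is None: th=t0
    q1=np.degrees(np.arctan2(y,x))
    for k in (-360,-180,0,180,360):
        t=th+k;d=t-t0;q6=q1-t
        if abs(q6)<155 and abs(d)<=200:
            e=R.from_rotvec([0,0,np.radians(t)]).as_matrix();Y=e[:,0];Z=np.array([0,0,-1.]);X=np.cross(Y,Z)
            dv=np.array([x,y,z])-p
            print(f"turn {-d/360:.4f} (rows>={abs(d)/7.1:.1f}, q6 {q6:.0f}) shift tool xyz units {np.round([dv@X/500,dv@Y/500,dv@Z/500],4)} rows>={np.abs(dv).max()/40:.1f}")
    print('tcp',p.round(1),'th',round(t0,1),'tilt',np.degrees(np.arccos(-M[2,2])).round(2),'gap',round(s['finger_gap'],3),'t',round(s['t'],2),'F',s['force'].round(1))
E
python3 - <<'E'
from h import *
f=np.load("top0.npz");p=f['p'].astype(int);c=manip.camera_model("top")
m=(p[...,0]>2.2*p[...,1])&(p[...,0]>2.2*p[...,2]);m[:145]=0;m[175:]=0;m[:,:360]=0;m[:,430:]=0
print(blob(c,m,.005)); print(plane(c,np.array([399.3,365.6,423]),np.array([268.6,164.9,154.6]),.005))
plan(352,-252,200,32)
E
```

```text
{'xy': (610.4, -261.7), 'long': 131.5, 'short': 9.1, 'ang': -80.5, 'n': 184, 'px': array([395., 159.])}
[[ 0.34798438 -0.25592577  0.005     ]
 [ 0.59700616 -0.18864914  0.005     ]
 [ 0.61930507 -0.32900471  0.005     ]]
turn 0.1978 (rows>=10.0, q6 112) shift tool xyz units [-0.3821 -0.7318  0.206 ] rows>=8.9
turn -0.3022 (rows>=15.3, q6 -68) shift tool xyz units [0.3821 0.7318 0.206 ] rows>=8.9
tcp [ 142.9 -607.9  303. ] th -76.8 tilt 0.11 gap 1.002 t 0.1 F [-0.9 -0.3 -0.4]
```

```bash
T='x'; python3 -m crank '[{"dp":[0,0,0],"delta_rot":[0,0,-0.0189],"fingers":1},{"dp":[0,0,0],"delta_rot":[0,0,-0.0189],"fingers":1},{"dp":[0,0,0],"delta_rot":[0,0,-0.0189],"fingers":1},{"dp":[0,0,0],"delta_rot":[0,0,-0.0189],"fingers":1},{"dp":[0,0,0],"delta_rot":[0,0,-0.0189],"fingers":1},{"dp":[0,0,0],"delta_rot":[0,0,-0.0189],"fingers":1},{"dp":[0,0,0],"delta_rot":[0,0,-0.0189],"fingers":1},{"dp":[0,0,0],"delta_rot":[0,0,-0.0189],"fingers":1},{"dp":[0,0,0],"delta_rot":[0,0,-0.0189],"fingers":1},{"dp":[0,0,0],"delta_rot":[0,0,-0.0189],"fingers":1},{"dp":[0,0,0],"delta_rot":[0,0,-0.0189],"fingers":1},{"dp":[0,0,0],"delta_rot":[0,0,-0.0189],"fingers":1}]' 30
python3 -m crank '[{"dp":[0,0,0],"delta_rot":[0,0,-0.0189],"fingers":1},{"dp":[0,0,0],"delta_rot":[0,0,-0.0189],"fingers":1},{"dp":[0,0,0],"delta_rot":[0,0,-0.0189],"fingers":1},{"dp":[0,0,0],"delta_rot":[0,0,-0.0189],"fingers":1}]'
python3 -m crank '[{"dp":[0.0318,0.061,0.017],"delta_rot":[0,0,0],"fingers":1},{"dp":[0.0318,0.061,0.017],"delta_rot":[0,0,0],"fingers":1},{"dp":[0.0318,0.061,0.017],"delta_rot":[0,0,0],"fingers":1},{"dp":[0.0318,0.061,0.017],"delta_rot":[0,0,0],"fingers":1},{"dp":[0.0318,0.061,0.017],"delta_rot":[0,0,0],"fingers":1},{"dp":[0.0318,0.061,0.017],"delta_rot":[0,0,0],"fingers":1},{"dp":[0.0318,0.061,0.017],"delta_rot":[0,0,0],"fingers":1},{"dp":[0.0318,0.061,0.017],"delta_rot":[0,0,0],"fingers":1},{"dp":[0.0318,0.061,0.017],"delta_rot":[0,0,0],"fingers":1},{"dp":[0.0318,0.061,0.017],"delta_rot":[0,0,0],"fingers":1},{"dp":[0.0318,0.061,0.017],"delta_rot":[0,0,0],"fingers":1},{"dp":[0.0318,0.061,0.017],"delta_rot":[0,0,0],"fingers":1}]'
python3 - <<'E'
from h import *
plan(352,-252,200,32)
c=manip.camera_model("wrist");p,d=manip.snapshot("wrist");print(c)
cv2.imwrite('pics/w1.png',p[:,:,::-1]);np.savez('w1.npz',p=p)
E
```

```text
t: 1.1
tcp_pos: [0.143, -0.6081, 0.3033]
tool_rot: [0.674, 0.739, 0.0, -0.0]
force: [0.3, -0.2, -0.7]
finger_gap: 1.001
gripper_force: 0.0
t: 1.43
tcp_pos: [0.143, -0.6081, 0.3033]
tool_rot: [0.482, 0.876, 0.001, -0.0]
force: [-0.2, -0.5, -0.2]
finger_gap: 1.002
gripper_force: 0.0
t: 2.43
tcp_pos: [0.3522, -0.2508, 0.2015]
tool_rot: [0.484, 0.875, 0.0, -0.0]
force: [1.0, -0.3, 0.0]
finger_gap: 1.0
gripper_force: 0.0
turn 0.5002 (rows>=25.4, q6 112) shift tool xyz units [0.0018 0.0015 0.003 ] rows>=0.0
turn 0.0002 (rows>=0.0, q6 -68) shift tool xyz units [-0.0018 -0.0015  0.003 ] rows>=0.0
tcp [ 352.2 -250.8  201.5] th 32.1 tilt 0.01 gap 1.0 t 2.43 F [ 1.  -0.3  0. ]
{'fx': 325.19226210127806, 'fy': 325.19226210127806, 'cx': 279.97726312818185, 'cy': 207.50202255207148, 'origin': array([ 0.31304522, -0.1892768 ,  0.2718934 ]), 'attitude': array([-0.13876774, -0.04015969,  0.27319284,  0.95105015])}
```

View pics/w1.png

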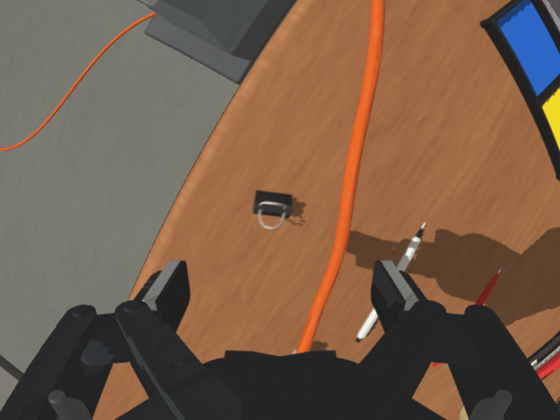

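The wrist view shows the clip body at about (273,203), its long side nearly along the closing line. The cable runs to its right at x≈345, so I'll approach with a partial opening.

```bash
python3 - <<'E'
from h import *
p=np.load('w1.npz')['p'];c=manip.camera_model("wrist")
V=p.max(2);m=V<60;m[:180]=0;m[235:]=0;m[:,:240]=0;m[:,:245]=0;m[:,310:]=0
for z in(0,.008,.016):print(z,blob(c,m,z,True))
q=plane(c,np.array([257,292,254,290,273]),np.array([191,194,212,216,203]),.008,True);print((q*1000).round(0))
e=cv2.resize(p[170:250,220:330],None,fx=6,fy=6,interpolation=2);cv2.imwrite('pics/w1c.png',e[:,:,::-1])
E
```

```text
0 {'xy': (348.6, -250.3), 'long': 31.3, 'short': 20.2, 'ang': 23.3, 'n': 593, 'px': array([273., 203.])}
0.008 {'xy': (347.6, -248.3), 'long': 30.4, 'short': 19.6, 'ang': 23.3, 'n': 593, 'px': array([273., 203.])}
0.016 {'xy': (346.6, -246.4), 'long': 29.5, 'short': 19.0, 'ang': 23.3, 'n': 593, 'px': array([273., 203.])}
[[ 331. -246.    8.]
 [ 357. -233.    8.]
 [ 338. -263.    8.]
 [ 366. -250.    8.]
 [ 347. -248.    8.]]
```

View pics/w1c.png

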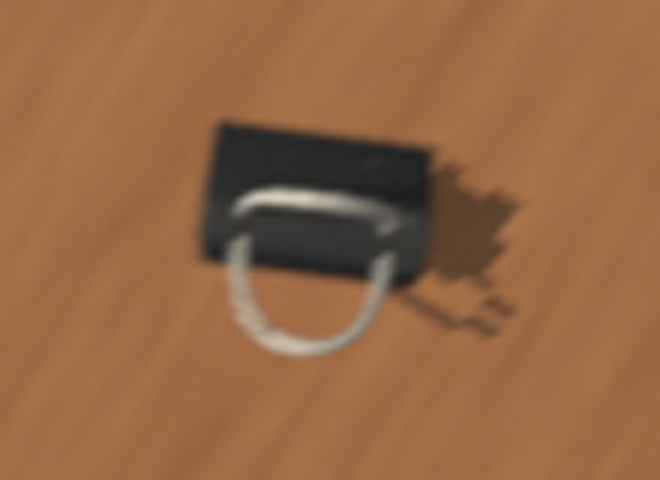

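```bash
python3 -c "
from h import *
plan(348,-250,75,24)"
```

```text
turn 0.5229 (rows>=26.5, q6 120) shift tool xyz units [0.0062 0.0125 0.2503] rows>=3.1
turn 0.0229 (rows>=1.2, q6 -60) shift tool xyz units [-0.0062 -0.0125  0.2503] rows>=3.1
tcp [ 352.5 -244.6  200.1] th 32.3 tilt 0.48 gap 1.0 t 2.48 F [ 0.4  3.1 -1. ]
```

```bash
python3 -m crank '[{"dp":[0,0,0],"delta_rot":[0,0,0.0113],"fingers":0.18},{"dp":[0,0,0],"delta_rot":[0,0,0.0113],"fingers":0.18},{"dp":[0,0,0.03],"delta_rot":[0,0,0],"fingers":0.18},{"dp":[0,0,0.03],"delta_rot":[0,0,0],"fingers":0.18},{"dp":[0,0,0.03],"delta_rot":[0,0,0],"fingers":0.18},{"dp":[0,0,0.02],"delta_rot":[0,0,0],"fingers":0.18},{"dp":[0,0,0],"delta_rot":[0,0,0],"fingers":0.18}]' 30
python3 -c "
from h import *
plan(348,-250,75,24)"
```

```text
t: 3.07
tcp_pos: [0.3511, -0.2518, 0.1453]
tool_rot: [0.545, 0.838, 0.001, -0.002]
force: [-0.1, 0.9, -0.3]
finger_gap: 0.592
gripper_force: 0.0
turn 0.4999 (rows>=25.3, q6 120) shift tool xyz units [-0.0058  0.0041  0.1407] rows>=1.8
turn -0.0001 (rows>=0.0, q6 -60) shift tool xyz units [ 0.0058 -0.0041  0.1407] rows>=1.8
tcp [ 351.1 -251.8  145.3] th 24.0 tilt 0.23 gap 0.592 t 3.07 F [-0.1  0.9 -0.3]
```

```bash
python3 - <<'E'
from h import *
p=np.load('w1.npz')['p'];c={'fx': 325.19226210127806, 'fy': 325.19226210127806, 'cx': 279.97726312818185, 'cy': 207.50202255207148, 'origin':np.array([ 0.31304522, -0.1892768 ,  0.2718934 ]), 'attitude':np.array([-0.13876774, -0.04015969,  0.27319284,  0.95105015])}
def do(p,c):
    V=p.max(2);m=V<60;m[:180]=0;m[235:]=0;m[:,:245]=0;m[:,310:]=0
    print(blob(c,m,.003,True))
do(p,c)
c=manip.camera_model("wrist");p,d=manip.snapshot("wrist");cv2.imwrite('pics/w2.png',p[:,:,::-1])
np.savez('w2.npz',p=p)
V=p.max(2);n,l,s,ce=cv2.connectedComponentsWithStats((V<60).astype(np.uint8))
for i in range(1,n):
    if 300<s[i,4]<5000: print(ce[i],s[i],blob(c,l==i,.003,True))
plan(348,-250,75,24)
E
```

```text
{'xy': (348.8, -257.6), 'long': 31.1, 'short': 20.1, 'ang': 23.1, 'n': 593, 'px': array([273., 203.])}
[539.41224122  29.17551755] [ 510    0   50   74 1111] {'xy': (482.5, -15.2), 'long': 76.3, 'short': 21.3, 'ang': -17.6, 'n': 1111, 'px': array([539.,  29.])}
[272.29753266 221.52975327] [250 214  46  19 689] {'xy': (345.8, -254.7), 'long': 32.0, 'short': 12.8, 'ang': 28.4, 'n': 689, 'px': array([272., 222.])}
turn 0.4999 (rows>=25.3, q6 120) shift tool xyz units [-0.0065  0.0043  0.1422] rows>=1.8
turn -0.0001 (rows>=0.0, q6 -60) shift tool xyz units [ 0.0065 -0.0043  0.1422] rows>=1.8
tcp [ 351.3 -252.1  146.1] th 23.9 tilt 0.16 gap 0.588 t 3.12 F [ 0.   0.2 -0.4]
```

View pics/w2.png

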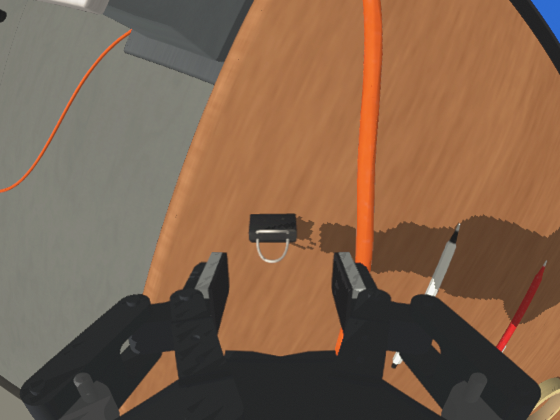

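```bash
python3 -c "
from h import *
c=manip.camera_model('wrist')
print(plane(c,np.array([272.,248,297,248,297]),np.array([229.,214,214,242,242]),.005,True)*1000)
plan(348.5,-257.5,75,24)"
```

```text
[[ 347.97932795 -259.47095599    5.        ]
 [ 328.58536397 -256.15458886    5.        ]
 [ 359.23864927 -242.52532796    5.        ]
 [ 336.40354369 -275.38761895    5.        ]
 [ 367.96229753 -261.30064915    5.        ]]
turn 0.4999 (rows>=25.3, q6 120) shift tool xyz units [0.0076 0.0095 0.1422] rows>=1.8
turn -0.0001 (rows>=0.0, q6 -60) shift tool xyz units [-0.0076 -0.0095  0.1422] rows>=1.8
tcp [ 351.3 -252.1  146.1] th 23.9 tilt 0.16 gap 0.588 t 3.12 F [ 0.   0.2 -0.4]
```

```bash
python3 -m crank '[{"dp":[-0.008,-0.0105,0],"delta_rot":[0,0,0],"fingers":0.18},{"dp":[0,0,0.03],"delta_rot":[0,0,0],"fingers":0.18},{"dp":[0,0,0.03],"delta_rot":[0,0,0],"fingers":0.18},{"dp":[0,0,0.03],"delta_rot":[0,0,0],"fingers":0.18},{"dp":[0,0,0.03],"delta_rot":[0,0,0],"fingers":0.18},{"dp":[0,0,0.02],"delta_rot":[0,0,0],"fingers":0.18},{"dp":[0,0,0],"delta_rot":[0,0,0],"fingers":0.18},{"dp":[0,0,0],"delta_rot":[0,0,0],"fingers":0.18}]' 30
python3 -c "
from h import *
plan(348,-258,75,24)"
python3 -m crank '[{"dp":[0,0,0],"delta_rot":[0,0,0],"fingers":-0.6},{"dp":[0,0,0],"delta_rot":[0,0,0],"fingers":-0.6},{"dp":[0,0,0],"delta_rot":[0,0,0],"fingers":-0.6},{"dp":[0,0,0],"delta_rot":[0,0,0],"fingers":-0.6},{"dp":[0,0,0],"delta_rot":[0,0,0],"fingers":-0.6},{"dp":[0,0,0],"delta_rot":[0,0,0],"fingers":-0.6}]' 30
```

```text
t: 3.78
tcp_pos: [0.3486, -0.2587, 0.0772]
tool_rot: [0.545, 0.838, -0.0, 0.0]
force: [-1.0, 0.4, 0.0]
finger_gap: 0.589
gripper_force: 0.0
turn 0.4998 (rows>=25.3, q6 119) shift tool xyz units [-0.0018  0.0005  0.0044] rows>=0.1
turn -0.0002 (rows>=0.0, q6 -61) shift tool xyz units [ 0.0018 -0.0005  0.0044] rows>=0.1
tcp [ 348.6 -258.7   77.2] th 23.9 tilt 0.02 gap 0.589 t 3.78 F [-1.   0.4  0. ]
t: 4.28
tcp_pos: [0.3489, -0.2586, 0.078]
tool_rot: [0.545, 0.838, -0.0, 0.001]
force: [-0.8, -0.4, 6.2]
finger_gap: 0.364
gripper_force: 30.2
```

```bash
python3 -m crank '[{"dp":[0,0,-0.04],"delta_rot":[0,0,0],"fingers":-0.6},{"dp":[0,0,-0.07],"delta_rot":[0,0,0],"fingers":-0.6},{"dp":[0,0,-0.06],"delta_rot":[0,0,0],"fingers":-0.6},{"dp":[0,0,0],"delta_rot":[0,0,0.0193],"fingers":-0.6},{"dp":[0,0,0],"delta_rot":[0,0,0.0193],"fingers":-0.6},{"dp":[0,0,0],"delta_rot":[0,0,0.0193],"fingers":-0.6},{"dp":[0,0,0],"delta_rot":[0,0,0.0193],"fingers":-0.6},{"dp":[0,0,0],"delta_rot":[0,0,0.0193],"fingers":-0.6},{"dp":[0,0,0],"delta_rot":[0,0,0.0193],"fingers":-0.6}]'
python3 -c "
from h import *
plan(477.5,20.7,83,-17.6)"
```

```text
t: 5.03
tcp_pos: [0.3485, -0.258, 0.1624]
tool_rot: [0.809, 0.587, 0.0, 0.0]
force: [0.4, 0.2, 0.2]
finger_gap: 0.357
gripper_force: 30.1
turn -0.0013 (rows>=0.1, q6 20) shift tool xyz units [0.6093 0.0773 0.1588] rows>=7.0
tcp [ 348.5 -258.   162.4] th -18.1 tilt 0.04 gap 0.357 t 5.03 F [0.4 0.2 0.2]
```

```bash
python3 -m crank '[{"dp":[0.06,0.0077,0],"delta_rot":[0,0,-0.0013],"fingers":-0.6},{"dp":[0.06,0.0077,0],"delta_rot":[0,0,0],"fingers":-0.6},{"dp":[0.06,0.0077,0],"delta_rot":[0,0,0],"fingers":-0.6},{"dp":[0.06,0.0077,0],"delta_rot":[0,0,0],"fingers":-0.6},{"dp":[0.06,0.0077,0],"delta_rot":[0,0,0],"fingers":-0.6},{"dp":[0.06,0.0077,0],"delta_rot":[0,0,0],"fingers":-0.6},{"dp":[0.06,0.0077,0],"delta_rot":[0,0,0],"fingers":-0.6},{"dp":[0.06,0.0077,0],"delta_rot":[0,0,0],"fingers":-0.6},{"dp":[0.06,0.0077,0],"delta_rot":[0,0,0],"fingers":-0.6},{"dp":[0.06,0.0077,0],"delta_rot":[0,0,0],"fingers":-0.6},{"dp":[0,0,0],"delta_rot":[0,0,0],"fingers":-0.6},{"dp":[0,0,0],"delta_rot":[0,0,0],"fingers":-0.6}]'
python3 -c "
from h import *
plan(477.5,20.7,83,-17.6)
c=manip.camera_model('wrist');p,d=manip.snapshot('wrist');cv2.imwrite('pics/w3.png',p[:,:,::-1])"
```

```text
t: 6.03
tcp_pos: [0.4748, 0.0183, 0.1622]
tool_rot: [0.804, 0.595, 0.0, 0.0]
force: [0.5, -0.4, -0.1]
finger_gap: 0.36
gripper_force: 30.1
turn 0.0015 (rows>=0.1, q6 20) shift tool xyz units [0.0062 0.0036 0.1585] rows>=2.0
tcp [474.8  18.3 162.2] th -17.0 tilt 0.05 gap 0.36 t 6.03 F [ 0.5 -0.4 -0.1]
```

View pics/w3.png

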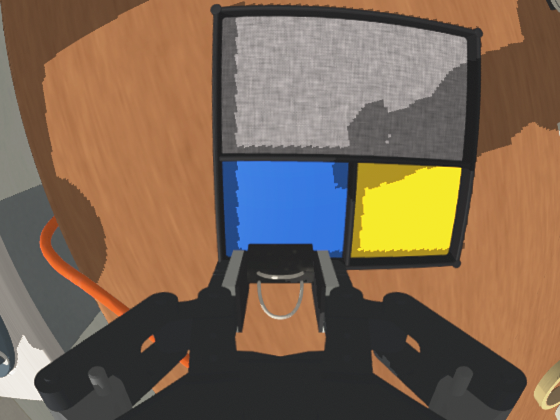

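The clip is held square between the pads at (280,260), lined up with the blue bay. I'll lower it, release, and rise.

```bash
python3 -m crank '[{"dp":[0.0062,0.0036,0.03],"delta_rot":[0,0,0],"fingers":-0.6},{"dp":[0,0,0.05],"delta_rot":[0,0,0],"fingers":-0.6},{"dp":[0,0,0.05],"delta_rot":[0,0,0],"fingers":-0.6},{"dp":[0,0,0.02],"delta_rot":[0,0,0],"fingers":-0.6},{"dp":[0,0,0.008],"delta_rot":[0,0,0],"fingers":-0.6},{"dp":[0,0,0],"delta_rot":[0,0,0],"fingers":-0.6},{"dp":[0,0,0],"delta_rot":[0,0,0],"fingers":-0.6}]'
python3 -m crank '[{"dp":[0,0,0],"delta_rot":[0,0,0],"fingers":0.1},{"dp":[0,0,0],"delta_rot":[0,0,0],"fingers":0.1},{"dp":[0,0,0],"delta_rot":[0,0,0],"fingers":0.1},{"dp":[0,0,0],"delta_rot":[0,0,0],"fingers":0.1},{"dp":[0,0,-0.04],"delta_rot":[0,0,0],"fingers":0.1},{"dp":[0,0,-0.06],"delta_rot":[0,0,0],"fingers":0.1},{"dp":[0,0,-0.06],"delta_rot":[0,0,0],"fingers":0.1},{"dp":[0,0,0],"delta_rot":[0,0,0],"fingers":0.1}]'
python3 -c "
from h import *
plan(608,-259,200,9.2)"
```

```text
t: 6.67
tcp_pos: [0.4771, 0.0185, 0.0833]
tool_rot: [0.806, 0.592, -0.0, 0.0]
force: [0.3, -0.3, -0.4]
finger_gap: 0.36
gripper_force: 30.8
t: 7.33
tcp_pos: [0.4794, 0.0191, 0.1671]
tool_rot: [0.805, 0.593, 0.003, 0.003]
force: [0.7, -0.4, -0.3]
finger_gap: 0.553
gripper_force: 0.0
turn 0.4265 (rows>=21.6, q6 148) shift tool xyz units [ 0.5901 -0.1649 -0.0658] rows>=7.0
turn -0.0735 (rows>=3.7, q6 -32) shift tool xyz units [-0.5901  0.1649 -0.0658] rows>=7.0
tcp [479.4  19.1 167.1] th -17.2 tilt 0.51 gap 0.553 t 7.33 F [ 0.7 -0.4 -0.3]
```

```bash
python3 -m crank '[{"dp":[0,0,0],"delta_rot":[0,0,-0.0184],"fingers":0.1},{"dp":[0,0,0],"delta_rot":[0,0,-0.0184],"fingers":0.1},{"dp":[0,0,0],"delta_rot":[0,0,-0.0184],"fingers":0.1},{"dp":[0,0,0],"delta_rot":[0,0,-0.0184],"fingers":0.1},{"dp":[-0.059,0.0165,-0.006],"delta_rot":[0,0,0],"fingers":0.1},{"dp":[-0.059,0.0165,-0.006],"delta_rot":[0,0,0],"fingers":0.1},{"dp":[-0.059,0.0165,-0.006],"delta_rot":[0,0,0],"fingers":0.1},{"dp":[-0.059,0.0165,-0.006],"delta_rot":[0,0,0],"fingers":0.1},{"dp":[-0.059,0.0165,-0.006],"delta_rot":[0,0,0],"fingers":0.1},{"dp":[-0.059,0.0165,-0.006],"delta_rot":[0,0,0],"fingers":0.1},{"dp":[-0.059,0.0165,-0.006],"delta_rot":[0,0,0],"fingers":0.1},{"dp":[-0.059,0.0165,-0.006],"delta_rot":[0,0,0],"fingers":0.1}]'
python3 -m crank '[{"dp":[-0.059,0.0165,-0.006],"delta_rot":[0,0,0],"fingers":0.1},{"dp":[-0.059,0.0165,-0.006],"delta_rot":[0,0,0],"fingers":0.1},{"dp":[0,0,0],"delta_rot":[0,0,0],"fingers":0},{"dp":[0,0,0],"delta_rot":[0,0,0],"fingers":0},{"dp":[0,0,0],"delta_rot":[0,0,0],"fingers":0}]'
cat >> h.py <<'E'
def look(name,mf,z,near=None):
    c=manip.camera_model("wrist");p,d=manip.snapshot("wrist");cv2.imwrite(f'pics/{name}.png',p[:,:,::-1])
    hsv=cv2.cvtColor(p,cv2.COLOR_RGB2HSV).astype(int);m=mf(p.astype(int),*[hsv[...,i] for i in range(3)])
    n,l,s,ce=cv2.connectedComponentsWithStats(m.astype(np.uint8))
    for i in range(1,n):
        if 250<s[i,4]<30000: print(s[i],blob(c,l==i,z,True))
E
python3 - <<'E'
from h import *
look('w4',lambda p,H,S,V:(p[...,0]>2.2*p[...,1])&(p[...,0]>2.2*p[...,2]),.005)
plan(608,-259,200,9.2)
E
```

```text
t: 8.33
tcp_pos: [0.5803, -0.2043, 0.1866]
tool_rot: [0.648, 0.762, -0.0, -0.0]
force: [0.3, 0.1, -0.2]
finger_gap: 0.551
gripper_force: 0.0
t: 8.75
tcp_pos: [0.6051, -0.2579, 0.192]
tool_rot: [0.648, 0.762, -0.0, -0.001]
force: [0.3, 0.5, 0.4]
finger_gap: 0.502
gripper_force: 0.0
[ 38   0  24 102 775] {'xy': (364.2, -141.6), 'long': 114.1, 'short': 12.7, 'ang': -68.0, 'n': 775, 'px': array([48., 48.])}
[  55  101   50  200 1374] {'xy': (419.9, -291.0), 'long': 204.4, 'short': 27.4, 'ang': -76.6, 'n': 1374, 'px': array([ 83., 196.])}
[ 283  125   11  159 1564] {'xy': (611.8, -262.4), 'long': 138.7, 'short': 8.4, 'ang': -80.6, 'n': 1564, 'px': array([288., 203.])}
[ 480  136   80  135 3074] {'xy': (858.4, -216.2), 'long': 160.0, 'short': 37.5, 'ang': 68.0, 'n': 3074, 'px': array([525., 207.])}
turn 0.5002 (rows>=25.4, q6 148) shift tool xyz units [ 0.0042 -0.0055 -0.016 ] rows>=0.2
turn 0.0002 (rows>=0.0, q6 -32) shift tool xyz units [-0.0042  0.0055 -0.016 ] rows>=0.2
tcp [ 604.9 -257.3  192. ] th 9.3 tilt 0.18 gap 0.501 t 8.8 F [ 0.7  0.8 -0.1]
```

View pics/w4.png

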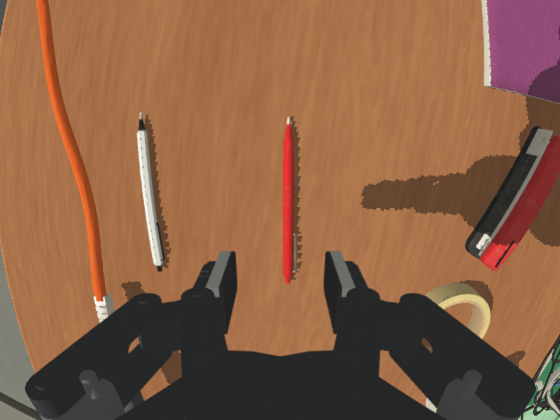

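The red pen at (288,203) is vertical between the fingers, so it is well aligned.

```bash
python3 -c "
from h import *
plan(611,-259.5,77,9.4)"
```

```text
turn 0.4996 (rows>=25.3, q6 148) shift tool xyz units [ 0.0062 -0.0112  0.23  ] rows>=2.9
turn -0.0004 (rows>=0.0, q6 -32) shift tool xyz units [-0.0062  0.0112  0.23  ] rows>=2.9
tcp [ 604.9 -257.3  192. ] th 9.3 tilt 0.18 gap 0.501 t 8.8 F [ 0.7  0.8 -0.1]
```

```bash
python3 -m crank '[{"dp":[-0.006,0.011,0],"delta_rot":[0,0,0],"fingers":0},{"dp":[0,0,0.05],"delta_rot":[0,0,0],"fingers":0},{"dp":[0,0,0.06],"delta_rot":[0,0,0],"fingers":0},{"dp":[0,0,0.06],"delta_rot":[0,0,0],"fingers":0},{"dp":[0,0,0.04],"delta_rot":[0,0,0],"fingers":0},{"dp":[0,0,0.018],"delta_rot":[0,0,0],"fingers":0},{"dp":[0,0,0],"delta_rot":[0,0,0],"fingers":0},{"dp":[0,0,0],"delta_rot":[0,0,0],"fingers":0}]'
python3 -m crank '[{"dp":[0,0,0],"delta_rot":[0,0,0],"fingers":-1},{"dp":[0,0,0],"delta_rot":[0,0,0],"fingers":-1},{"dp":[0,0,0],"delta_rot":[0,0,0],"fingers":-1},{"dp":[0,0,0],"delta_rot":[0,0,0],"fingers":-1},{"dp":[0,0,0],"delta_rot":[0,0,0],"fingers":-1},{"dp":[0,0,0],"delta_rot":[0,0,0],"fingers":-1},{"dp":[0,0,0],"delta_rot":[0,0,0],"fingers":-1}]'
```

```text
t: 9.47
tcp_pos: [0.6123, -0.2603, 0.0791]
tool_rot: [0.648, 0.762, 0.0, 0.0]
force: [0.3, -0.2, -0.5]
finger_gap: 0.498
gripper_force: 0.0
t: 10.05
tcp_pos: [0.6126, -0.2614, 0.0813]
tool_rot: [0.648, 0.762, 0.0, 0.001]
force: [-1.0, -0.4, 6.9]
finger_gap: 0.003
gripper_force: 3.2
```

```bash
python3 -m crank '[{"dp":[0,0,-0.05],"delta_rot":[0,0,0],"fingers":0},{"dp":[0,0,-0.06],"delta_rot":[0,0,0],"fingers":0},{"dp":[0,0,-0.05],"delta_rot":[0,0,0],"fingers":0},{"dp":[0,0,0],"delta_rot":[0,0,0],"fingers":0},{"dp":[0,0,0],"delta_rot":[0,0,0],"fingers":0},{"dp":[0,0,0],"delta_rot":[0,0,0],"fingers":0}]'
python3 - <<'E'
from h import *
look('w5',lambda p,H,S,V:(p[...,0]>2.2*p[...,1])&(p[...,0]>2.2*p[...,2]),.005)
plan(611,-259,75,9.2)
E
```

```text
t: 10.55
tcp_pos: [0.6116, -0.2606, 0.1592]
tool_rot: [0.648, 0.762, 0.0, -0.0]
force: [0.8, 1.2, -0.1]
finger_gap: 0.504
gripper_force: 0.0
[  12    0   64  268 2049] {'xy': (396.2, -217.4), 'long': 256.7, 'short': 25.4, 'ang': -70.0, 'n': 2049, 'px': array([ 40., 128.])}
[ 273  120   13  179 2025] {'xy': (610.7, -262.1), 'long': 138.7, 'short': 8.7, 'ang': -80.5, 'n': 2025, 'px': array([279., 208.])}
[ 494  164   66  120 2552] {'xy': (854.9, -235.6), 'long': 121.9, 'short': 39.7, 'ang': 67.5, 'n': 2552, 'px': array([532., 232.])}
[ 69 267  14  49 324] {'xy': (431.6, -368.7), 'long': 57.2, 'short': 13.2, 'ang': -89.6, 'n': 324, 'px': array([ 74., 292.])}
turn 0.5001 (rows>=25.4, q6 148) shift tool xyz units [-0.0028 -0.      0.1665] rows>=2.1
turn 0.0001 (rows>=0.0, q6 -32) shift tool xyz units [0.0028 0.     0.1665] rows>=2.1
tcp [ 611.2 -260.4  158.3] th 9.2 tilt 0.1 gap 0.502 t 10.6 F [-0.8 -0.1  0.2]
```

View pics/w5.png

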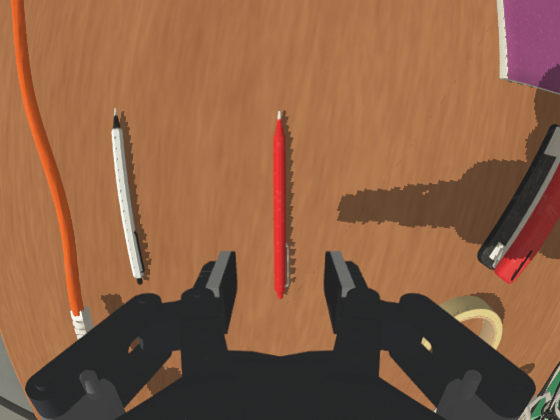

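The pen hasn't moved. The fingers shut just above it, so I need to go lower, with the opening narrower beforehand.

```bash
python3 -m crank '[{"dp":[0,0,0.04],"delta_rot":[0,0,0],"fingers":-0.3},{"dp":[0,0,0.06],"delta_rot":[0,0,0],"fingers":-0.3},{"dp":[0,0,0.04],"delta_rot":[0,0,0],"fingers":-0.3},{"dp":[0,0,0.02],"delta_rot":[0,0,0],"fingers":-0.3},{"dp":[0,0,0.006],"delta_rot":[0,0,0],"fingers":-0.3},{"dp":[0,0,0],"delta_rot":[0,0,0],"fingers":-0.3},{"dp":[0,0,0],"delta_rot":[0,0,0],"fingers":-0.3},{"dp":[0,0,0],"delta_rot":[0,0,0],"fingers":-0.3}]'
python3 -c "
from h import *
plan(611,-260,75,9.3)"
```

```text
t: 11.27
tcp_pos: [0.6128, -0.2613, 0.0772]
tool_rot: [0.648, 0.762, 0.0, 0.001]
force: [0.8, 0.6, 0.3]
finger_gap: 0.351
gripper_force: 0.0
turn 0.4998 (rows>=25.3, q6 148) shift tool xyz units [-0.0032  0.0031  0.0044] rows>=0.1
turn -0.0002 (rows>=0.0, q6 -32) shift tool xyz units [ 0.0032 -0.0031  0.0044] rows>=0.1
tcp [ 612.8 -261.3   77.2] th 9.2 tilt 0.17 gap 0.351 t 11.27 F [0.8 0.6 0.3]
```

```bash
python3 -m crank '[{"dp":[0.003,-0.003,0.004],"delta_rot":[0,0,0],"fingers":-0.3},{"dp":[0,0,0],"delta_rot":[0,0,0],"fingers":-0.3},{"dp":[0,0,0],"delta_rot":[0,0,0],"fingers":-0.3}]'
python3 -m crank '[{"dp":[0,0,0],"delta_rot":[0,0,0],"fingers":-1},{"dp":[0,0,0],"delta_rot":[0,0,0],"fingers":-1},{"dp":[0,0,0],"delta_rot":[0,0,0],"fingers":-1},{"dp":[0,0,0],"delta_rot":[0,0,0],"fingers":-1},{"dp":[0,0,0],"delta_rot":[0,0,0],"fingers":-1}]'
```

```text
t: 11.52
tcp_pos: [0.6102, -0.2595, 0.0746]
tool_rot: [0.648, 0.762, 0.0, 0.0]
force: [-0.9, -0.5, -1.1]
finger_gap: 0.348
gripper_force: 0.0
t: 11.93
tcp_pos: [0.6104, -0.2597, 0.0744]
tool_rot: [0.648, 0.762, 0.0, 0.0]
force: [-0.0, -0.2, 3.9]
finger_gap: 0.095
gripper_force: 30.2
```

```bash
python3 -m crank '[{"dp":[0,0,-0.03],"delta_rot":[0,0,0],"fingers":-1},{"dp":[0,0,-0.06],"delta_rot":[0,0,0],"fingers":-1},{"dp":[0,0,-0.06],"delta_rot":[0,0,0],"fingers":-1},{"dp":[0,0,0],"delta_rot":[0,0,-0.0195],"fingers":-1},{"dp":[0,0,0],"delta_rot":[0,0,-0.0195],"fingers":-1},{"dp":[0,0,0],"delta_rot":[0,0,-0.0195],"fingers":-1},{"dp":[0,0,0],"delta_rot":[0,0,-0.0195],"fingers":-1},{"dp":[0,0,0],"delta_rot":[0,0,-0.0195],"fingers":-1},{"dp":[0,0,0],"delta_rot":[0,0,-0.0195],"fingers":-1},{"dp":[0,0,0],"delta_rot":[0,0,-0.0195],"fingers":-1},{"dp":[0,0,0],"delta_rot":[0,0,-0.0195],"fingers":-1},{"dp":[0,0,0],"delta_rot":[0,0,-0.0195],"fingers":-1}]'
python3 -c "
from h import *
plan(543.8,70.6,80,72.4)"
```

```text
t: 12.93
tcp_pos: [0.6101, -0.2595, 0.1497]
tool_rot: [0.15, 0.989, -0.0, 0.0]
force: [1.2, 0.6, -0.6]
finger_gap: 0.097
gripper_force: 29.8
turn 0.5010 (rows>=25.4, q6 115) shift tool xyz units [-0.326  -0.5892  0.1394] rows>=8.3
turn 0.0010 (rows>=0.0, q6 -65) shift tool xyz units [0.326  0.5892 0.1394] rows>=8.3
tcp [ 610.1 -259.5  149.7] th 72.8 tilt 0.01 gap 0.097 t 12.93 F [ 1.2  0.6 -0.6]
```

```bash
python3 -m crank '[{"dp":[0.0326,0.059,0],"delta_rot":[0,0,0.001],"fingers":-1},{"dp":[0.0326,0.059,0],"delta_rot":[0,0,0],"fingers":-1},{"dp":[0.0326,0.059,0],"delta_rot":[0,0,0],"fingers":-1},{"dp":[0.0326,0.059,0],"delta_rot":[0,0,0],"fingers":-1},{"dp":[0.0326,0.059,0],"delta_rot":[0,0,0],"fingers":-1},{"dp":[0.0326,0.059,0],"delta_rot":[0,0,0],"fingers":-1},{"dp":[0.0326,0.059,0],"delta_rot":[0,0,0],"fingers":-1},{"dp":[0.0326,0.059,0],"delta_rot":[0,0,0],"fingers":-1},{"dp":[0.0326,0.059,0],"delta_rot":[0,0,0],"fingers":-1},{"dp":[0.0326,0.059,0],"delta_rot":[0,0,0],"fingers":-1},{"dp":[0,0,0],"delta_rot":[0,0,0],"fingers":-1},{"dp":[0,0,0],"delta_rot":[0,0,0],"fingers":-1}]'
python3 -c "
from h import *
look('w6',lambda p,H,S,V:(p[...,0]>2.2*p[...,1])&(p[...,0]>2.2*p[...,2]),.08)
plan(543.8,70.6,80,72.4)"
```

```text
t: 13.93
tcp_pos: [0.5453, 0.0731, 0.1496]
tool_rot: [0.154, 0.988, -0.0, 0.0]
force: [0.2, -1.1, 0.3]
finger_gap: 0.093
gripper_force: 29.8
[  0   0  54  93 624] {'xy': (386.6, -21.9), 'long': 59.2, 'short': 9.3, 'ang': -63.2, 'n': 624, 'px': array([23., 43.])}
[ 270  126   20  230 3767] {'xy': (539.4, 74.3), 'long': 123.3, 'short': 8.7, 'ang': -18.5, 'n': 3767, 'px': array([279., 242.])}
turn 0.4993 (rows>=25.3, q6 115) shift tool xyz units [-0.0036  0.0036  0.1391] rows>=1.7
turn -0.0007 (rows>=0.0, q6 -65) shift tool xyz units [ 0.0036 -0.0036  0.1391] rows>=1.7
tcp [546.   71.8 149.6] th 72.2 tilt 0.07 gap 0.1 t 13.98 F [0.1 0.1 0.5]
```

View pics/w6.png

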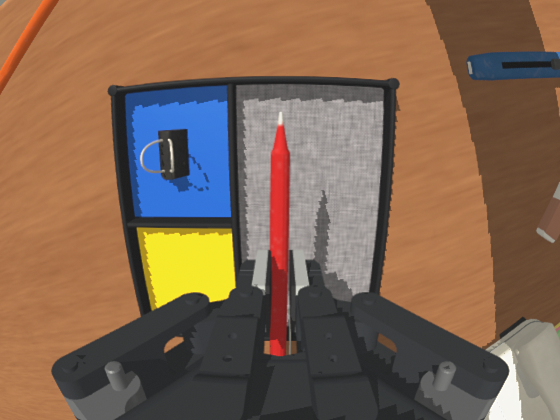

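The clip stands in the blue bay at (173,153), and the red pen hangs lengthwise over the grey bay. I'll lower it.

```bash
python3 -m crank '[{"dp":[0.0036,0,0.03],"delta_rot":[0,0,0],"fingers":-1},{"dp":[0,0,0.05],"delta_rot":[0,0,0],"fingers":-1},{"dp":[0,0,0.04],"delta_rot":[0,0,0],"fingers":-1},{"dp":[0,0,0.015],"delta_rot":[0,0,0],"fingers":-1},{"dp":[0,0,0.004],"delta_rot":[0,0,0],"fingers":-1},{"dp":[0,0,0],"delta_rot":[0,0,0],"fingers":-1},{"dp":[0,0,0],"delta_rot":[0,0,0],"fingers":-1}]'
python3 -m crank '[{"dp":[0,0,0],"delta_rot":[0,0,0],"fingers":-0.6},{"dp":[0,0,0],"delta_rot":[0,0,0],"fingers":-0.6},{"dp":[0,0,0],"delta_rot":[0,0,0],"fingers":-0.6},{"dp":[0,0,-0.04],"delta_rot":[0,0,0],"fingers":-0.6},{"dp":[0,0,-0.06],"delta_rot":[0,0,0],"fingers":-0.6},{"dp":[0,0,-0.06],"delta_rot":[0,0,0],"fingers":0},{"dp":[0,0,0],"delta_rot":[0,0,0],"fingers":0},{"dp":[0,0,0],"delta_rot":[0,0,0],"fingers":0}]'
python3 -c "
from h import *
plan(617,318,190,47.4)"
```

```text
t: 14.57
tcp_pos: [0.5449, 0.0708, 0.0799]
tool_rot: [0.157, 0.988, 0.0, 0.001]
force: [-0.0, -0.3, -0.1]
finger_gap: 0.098
gripper_force: 29.9
t: 15.23
tcp_pos: [0.5452, 0.0719, 0.1614]
tool_rot: [0.156, 0.988, 0.0, 0.002]
force: [-0.1, -0.6, 0.1]
finger_gap: 0.5
gripper_force: 0.0
turn 0.0685 (rows>=3.5, q6 -20) shift tool xyz units [ 0.2275  0.4595 -0.0572] rows>=6.2
tcp [545.2  71.9 161.4] th 72.1 tilt 0.28 gap 0.5 t 15.23 F [-0.1 -0.6  0.1]
```

```bash
python3 -m crank '[{"dp":[0,0,0],"delta_rot":[0,0,0.0171],"fingers":0},{"dp":[0,0,0],"delta_rot":[0,0,0.0171],"fingers":0},{"dp":[0,0,0],"delta_rot":[0,0,0.0171],"fingers":0},{"dp":[0,0,0],"delta_rot":[0,0,0.0171],"fingers":0},{"dp":[0.0284,0.0574,-0.007],"delta_rot":[0,0,0],"fingers":0},{"dp":[0.0284,0.0574,-0.007],"delta_rot":[0,0,0],"fingers":0},{"dp":[0.0284,0.0574,-0.007],"delta_rot":[0,0,0],"fingers":0},{"dp":[0.0284,0.0574,-0.007],"delta_rot":[0,0,0],"fingers":0},{"dp":[0.0284,0.0574,-0.007],"delta_rot":[0,0,0],"fingers":0},{"dp":[0.0284,0.0574,-0.007],"delta_rot":[0,0,0],"fingers":0},{"dp":[0.0284,0.0574,-0.007],"delta_rot":[0,0,0],"fingers":0},{"dp":[0.0284,0.0574,-0.007],"delta_rot":[0,0,0],"fingers":0}]'
python3 -m crank '[{"dp":[0,0,0],"delta_rot":[0,0,0],"fingers":0},{"dp":[0,0,0],"delta_rot":[0,0,0],"fingers":0},{"dp":[0,0,0],"delta_rot":[0,0,0],"fingers":0}]'
python3 -c "
from h import *
look('w7',lambda p,H,S,V:((S<105)&(V>100)),.0065)
plan(617,319,77,47.4)"
```

```text
t: 16.23
tcp_pos: [0.6151, 0.3192, 0.1856]
tool_rot: [0.363, 0.932, -0.001, -0.001]
force: [0.6, -0.5, 0.3]
finger_gap: 0.498
gripper_force: 0.0
t: 16.48
tcp_pos: [0.6146, 0.3172, 0.1856]
tool_rot: [0.363, 0.932, -0.001, -0.001]
force: [-0.0, 0.1, -1.1]
finger_gap: 0.5
gripper_force: 0.0
[  55    0   43   73 1123] {'xy': (377.1, 289.6), 'long': 69.7, 'short': 20.8, 'ang': -66.1, 'n': 1123, 'px': array([74., 35.])}
[ 440    0  120  232 4589] {'xy': (702.2, 540.9), 'long': 254.1, 'short': 58.5, 'ang': -10.2, 'n': 4589, 'px': array([514., 110.])}
[ 520    0   40   63 1485] {'xy': (645.7, 631.4), 'long': 71.8, 'short': 58.8, 'ang': -49.3, 'n': 1485, 'px': array([545.,  23.])}
[271 173  30  27 770] {'xy': (604.6, 330.8), 'long': 23.0, 'short': 21.0, 'ang': 48.3, 'n': 770, 'px': array([285., 186.])}
[  17  213  101  125 5100] {'xy': (523.9, 96.5), 'long': 129.0, 'short': 84.4, 'ang': -17.5, 'n': 5100, 'px': array([ 67., 273.])}
[206 251  26  46 527] {'xy': (621.2, 234.6), 'long': 48.8, 'short': 13.3, 'ang': -60.6, 'n': 527, 'px': array([218., 272.])}
[330 251  25  46 495] {'xy': (696.2, 31
[... 203 characters left out ...]
[546., 300.])}
[ 424  264   67   64 2192] {'xy': (809.9, 386.3), 'long': 85.7, 'short': 41.4, 'ang': 11.8, 'n': 2192, 'px': array([458., 296.])}
[294 321  43  33 728] {'xy': (734.6, 251.2), 'long': 42.4, 'short': 38.0, 'ang': 52.6, 'n': 728, 'px': array([319., 341.])}
[ 378  350   59   63 1135] {'xy': (881.1, 273.8), 'long': 167.7, 'short': 26.9, 'ang': -4.5, 'n': 1135, 'px': array([401., 380.])}
[511 353  49  58 876] {'xy': (1084.0, 405.6), 'long': 220.2, 'short': 73.2, 'ang': 7.8, 'n': 876, 'px': array([535., 380.])}
turn -0.0000 (rows>=0.0, q6 -20) shift tool xyz units [-1.000e-04  6.700e-03  2.177e-01] rows>=2.7
tcp [614.7 316.6 185.9] th 47.4 tilt 0.22 gap 0.5 t 16.53 F [ 0.  -0.5  0.1]
```

View pics/w7.png

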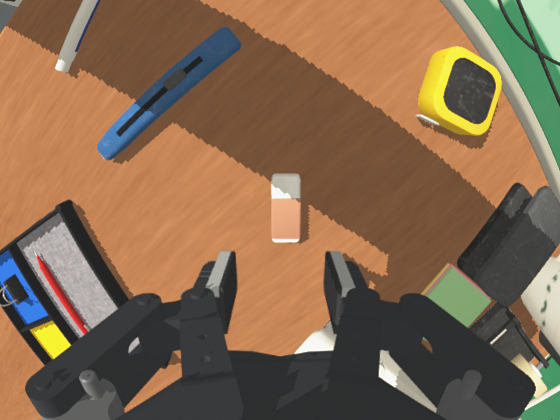

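The eraser at (286,208) is aligned with the fingers, and the red pen lies in the grey bay.

```bash
python3 -c "
from h import *
c=manip.camera_model('wrist')
q=plane(c,np.array([286.]),np.array([207.5]),.01,True)[0]*1000;print(q)
plan(q[0],q[1],76,47.4)"
```

```text
[617.41790141 319.27674012  10.        ]
turn -0.0000 (rows>=0.0, q6 -20) shift tool xyz units [-0.0004  0.0077  0.2197] rows>=2.7
tcp [614.7 316.6 185.9] th 47.4 tilt 0.22 gap 0.5 t 16.53 F [ 0.  -0.5  0.1]
```

```bash
python3 -m crank '[{"dp":[0,0.0077,0.03],"delta_rot":[0,0,0],"fingers":-0.1},{"dp":[0,0,0.06],"delta_rot":[0,0,0],"fingers":-0.1},{"dp":[0,0,0.06],"delta_rot":[0,0,0],"fingers":-0.1},{"dp":[0,0,0.05],"delta_rot":[0,0,0],"fingers":-0.1},{"dp":[0,0,0.019],"delta_rot":[0,0,0],"fingers":-0.1},{"dp":[0,0,0],"delta_rot":[0,0,0],"fingers":-0.1},{"dp":[0,0,0],"delta_rot":[0,0,0],"fingers":-0.1}]'
python3 -m crank '[{"dp":[0,0,0],"delta_rot":[0,0,0],"fingers":-1},{"dp":[0,0,0],"delta_rot":[0,0,0],"fingers":-1},{"dp":[0,0,0],"delta_rot":[0,0,0],"fingers":-1},{"dp":[0,0,0],"delta_rot":[0,0,0],"fingers":-1},{"dp":[0,0,0],"delta_rot":[0,0,0],"fingers":-1}]'
```

```text
t: 17.12
tcp_pos: [0.6186, 0.3199, 0.0774]
tool_rot: [0.364, 0.932, -0.0, -0.0]
force: [0.3, 0.3, 0.6]
finger_gap: 0.45
gripper_force: 0.0
t: 17.53
tcp_pos: [0.6193, 0.3209, 0.0798]
tool_rot: [0.363, 0.932, 0.001, 0.001]
force: [0.4, -0.2, 5.8]
finger_gap: 0.255
gripper_force: 31.1
```

```bash
python3 -m crank '[{"dp":[0,0,-0.03],"delta_rot":[0,0,0],"fingers":-1},{"dp":[0,0,-0.07],"delta_rot":[0,0,0],"fingers":-1},{"dp":[0,0,-0.07],"delta_rot":[0,0,0],"fingers":-1},{"dp":[0,0,0],"delta_rot":[0,0,-0.0174],"fingers":-1},{"dp":[0,0,0],"delta_rot":[0,0,-0.0174],"fingers":-1},{"dp":[0,0,0],"delta_rot":[0,0,-0.0174],"fingers":-1},{"dp":[0,0,0],"delta_rot":[0,0,-0.0174],"fingers":-1},{"dp":[0,0,0],"delta_rot":[0,0,0],"fingers":-1}]'
python3 -c "
from h import *
plan(567.5,-8.3,85,72.4)"
```

```text
t: 18.2
tcp_pos: [0.6181, 0.3207, 0.1639]
tool_rot: [0.151, 0.988, 0.0, 0.0]
force: [-0.1, 0.3, -0.8]
finger_gap: 0.251
gripper_force: 30.5
turn 0.5005 (rows>=25.4, q6 107) shift tool xyz units [0.1024 0.6578 0.1577] rows>=8.2
turn 0.0005 (rows>=0.0, q6 -73) shift tool xyz units [-0.1024 -0.6578  0.1577] rows>=8.2
tcp [618.1 320.7 163.9] th 72.6 tilt 0.01 gap 0.251 t 18.2 F [-0.1  0.3 -0.8]
```

```bash
python3 -m crank '[{"dp":[-0.0102,-0.0658,0],"delta_rot":[0,0,0],"fingers":-1},{"dp":[-0.0102,-0.0658,0],"delta_rot":[0,0,0],"fingers":-1},{"dp":[-0.0102,-0.0658,0],"delta_rot":[0,0,0],"fingers":-1},{"dp":[-0.0102,-0.0658,0],"delta_rot":[0,0,0],"fingers":-1},{"dp":[-0.0102,-0.0658,0],"delta_rot":[0,0,0],"fingers":-1},{"dp":[-0.0102,-0.0658,0],"delta_rot":[0,0,0],"fingers":-1},{"dp":[-0.0102,-0.0658,0],"delta_rot":[0,0,0],"fingers":-1},{"dp":[-0.0102,-0.0658,0],"delta_rot":[0,0,0],"fingers":-1},{"dp":[-0.0102,-0.0658,0],"delta_rot":[0,0,0],"fingers":-1},{"dp":[-0.0102,-0.0658,0],"delta_rot":[0,0,0],"fingers":-1},{"dp":[0,0,0],"delta_rot":[0,0,0],"fingers":-1},{"dp":[0,0,0],"delta_rot":[0,0,0],"fingers":-1}]'
python3 -c "
from h import *
p,d=manip.snapshot('wrist');cv2.imwrite('pics/w8.png',p[:,:,::-1])
plan(567.5,-8.3,85,72.4)"
```

```text
t: 19.2
tcp_pos: [0.568, -0.0102, 0.1634]
tool_rot: [0.155, 0.988, 0.0, 0.0]
force: [-0.3, 0.1, -1.3]
finger_gap: 0.251
gripper_force: 30.5
turn 0.4996 (rows>=25.3, q6 107) shift tool xyz units [-0.0013 -0.0008  0.1566] rows>=2.0
turn -0.0004 (rows>=0.0, q6 -73) shift tool xyz units [0.0013 0.0008 0.1566] rows>=2.0
tcp [568.   -8.9 163.3] th 72.3 tilt 0.03 gap 0.253 t 19.25 F [ 0.6  1.2 -0.2]
```

View pics/w8.png

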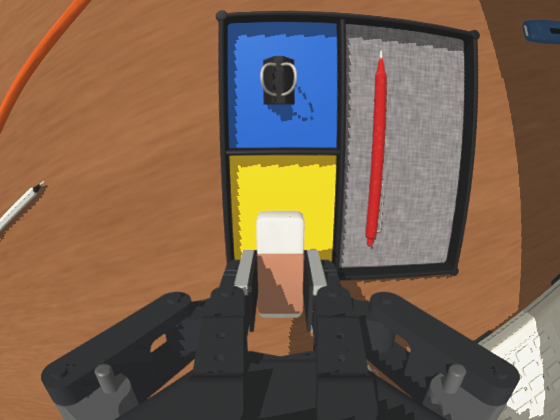

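The eraser is held over the yellow bay, aligned. The clip and red pen sit correctly. Lower, then release.

```bash
python3 -m crank '[{"dp":[0,0,0.04],"delta_rot":[0,0,0],"fingers":-1},{"dp":[0,0,0.05],"delta_rot":[0,0,0],"fingers":-1},{"dp":[0,0,0.045],"delta_rot":[0,0,0],"fingers":-1},{"dp":[0,0,0.018],"delta_rot":[0,0,0],"fingers":-1},{"dp":[0,0,0.004],"delta_rot":[0,0,0],"fingers":-1},{"dp":[0,0,0],"delta_rot":[0,0,0],"fingers":-1},{"dp":[0,0,0],"delta_rot":[0,0,0],"fingers":-1}]'
python3 -m crank '[{"dp":[0,0,0],"delta_rot":[0,0,0],"fingers":-0.26},{"dp":[0,0,0],"delta_rot":[0,0,0],"fingers":-0.26},{"dp":[0,0,0],"delta_rot":[0,0,0],"fingers":-0.26},{"dp":[0,0,-0.04],"delta_rot":[0,0,0],"fingers":-0.26},{"dp":[0,0,-0.06],"delta_rot":[0,0,0],"fingers":-0.26},{"dp":[0,0,-0.06],"delta_rot":[0,0,0],"fingers":0},{"dp":[0,0,0],"delta_rot":[0,0,0],"fingers":0},{"dp":[0,0,0],"delta_rot":[0,0,0],"fingers":0}]'
python3 -c "
from h import *
plan(368,322,190,20.5)"
```

```text
t: 19.83
tcp_pos: [0.5684, -0.0073, 0.0848]
tool_rot: [0.152, 0.988, 0.0, 0.0]
force: [-0.3, 0.3, -1.8]
finger_gap: 0.254
gripper_force: 31.8
t: 20.5
tcp_pos: [0.5691, -0.0087, 0.1665]
tool_rot: [0.152, 0.988, -0.0, 0.002]
force: [-1.1, 0.4, 0.2]
finger_gap: 0.498
gripper_force: 0.0
turn 0.1444 (rows>=7.3, q6 21) shift tool xyz units [ 0.7604 -0.1452 -0.047 ] rows>=8.3
tcp [569.1  -8.7 166.5] th 72.5 tilt 0.28 gap 0.498 t 20.5 F [-1.1  0.4  0.2]
```

```bash
python3 -m crank '[{"dp":[0,0,0],"delta_rot":[0,0,0.01805],"fingers":0},{"dp":[0,0,0],"delta_rot":[0,0,0.01805],"fingers":0},{"dp":[0,0,0],"delta_rot":[0,0,0.01805],"fingers":0},{"dp":[0,0,0],"delta_rot":[0,0,0.01805],"fingers":0},{"dp":[0,0,0],"delta_rot":[0,0,0.01805],"fingers":0},{"dp":[0,0,0],"delta_rot":[0,0,0.01805],"fingers":0},{"dp":[0,0,0],"delta_rot":[0,0,0.01805],"fingers":0},{"dp":[0,0,0],"delta_rot":[0,0,0.01805],"fingers":0}]'
python3 -m crank '[{"dp":[0.069,-0.0132,-0.004],"delta_rot":[0,0,0],"fingers":0},{"dp":[0.069,-0.0132,-0.004],"delta_rot":[0,0,0],"fingers":0},{"dp":[0.069,-0.0132,-0.004],"delta_rot":[0,0,0],"fingers":0},{"dp":[0.069,-0.0132,-0.004],"delta_rot":[0,0,0],"fingers":0},{"dp":[0.069,-0.0132,-0.004],"delta_rot":[0,0,0],"fingers":0},{"dp":[0.069,-0.0132,-0.004],"delta_rot":[0,0,0],"fingers":0},{"dp":[0.069,-0.0132,-0.004],"delta_rot":[0,0,0],"fingers":0},{"dp":[0.069,-0.0132,-0.004],"delta_rot":[0,0,0],"fingers":0},{"dp":[0.069,-0.0132,-0.004],"delta_rot":[0,0,0],"fingers":0},{"dp":[0.069,-0.0132,-0.004],"delta_rot":[0,0,0],"fingers":0},{"dp":[0.069,-0.0132,-0.004],"delta_rot":[0,0,0],"fingers":0},{"dp":[0,0,0],"delta_rot":[0,0,0],"fingers":0}]'
python3 -m crank '[{"dp":[0,0,0],"delta_rot":[0,0,0],"fingers":0},{"dp":[0,0,0],"delta_rot":[0,0,0],"fingers":0}]'
python3 -c "
from h import *
look('w9',lambda p,H,S,V:((S<70)&(V>120))|(H>110)&(H<128)&(S>110)&(V>60),.008)
plan(368,322,76,20.5)"
```

```text
t: 21.17
tcp_pos: [0.5671, -0.0084, 0.1629]
tool_rot: [0.572, 0.82, -0.001, -0.001]
force: [-1.0, -0.5, -1.0]
finger_gap: 0.5
gripper_force: 0.0
t: 22.17
tcp_pos: [0.363, 0.325, 0.1856]
tool_rot: [0.568, 0.823, -0.001, -0.001]
force: [0.6, 0.2, -0.4]
finger_gap: 0.502
gripper_force: 0.0
t: 22.33
tcp_pos: [0.3668, 0.3213, 0.1856]
tool_rot: [0.57, 0.822, -0.001, -0.0]
force: [0.2, 0.5, -0.2]
finger_gap: 0.5
gripper_force: 0.0
[ 442    0  118   87 2267] {'xy': (505.5, 545.5), 'long': 152.5, 'short': 21.9, 'ang': 0.1, 'n': 2267, 'px': array([509.,  35.])}
[ 506    0   54   40 1050] {'xy': (535.8, 585.5), 'long': 83.8, 'short': 41.8, 'ang': 37.7, 'n': 1050, 'px': array([542.,  13.])}
[ 274  119   20  165 2952] {'xy': (369.0, 321.2), 'long': 138.4, 'short': 15.0, 'ang': -69.8, 'n': 2952, 'px': array([283., 201.])}
[   0  229   59  191 7263] {'xy': (100.9, -30.1), 'long': 454.3, 'short': 113.5, 'ang': 79.2, 'n': 7263, 'px': array([ 28., 317.])}
[206 251  24  46 455] {'xy': (335.6, 244.8), 'long': 47.7, 'short': 12.6, 'ang': -86.1, 'n': 455, 'px': array([218., 272.])}
[331 251  23  46 453] {'xy': (439.1, 283.6), 'long': 47.6, 'short': 12.2, 'ang': -52.8, 'n': 453, 'px': array([342., 272.])}
[  76  258   75   82 1144] {'xy': (242.3, 158.1), 'long': 163.2, 'short': 15.9, 'ang': 65.1, 'n': 1144, 'px': array([121., 294.])}
[ 517  326   43   94 3027] {'xy': (882.3, 165.2), 'long': 377.5, 'short': 96.8, 'ang': -35.2, 'n': 3027, 'px': array([543., 374.])}
turn -0.0001 (rows>=0.0, q6 21) shift tool xyz units [0.0017 0.0021 0.2195] rows>=2.7
tcp [367.3 320.8 185.8] th 20.5 tilt 0.08 gap 0.499 t 22.38 F [-0.1  0.6  0. ]
```

View pics/w9.png

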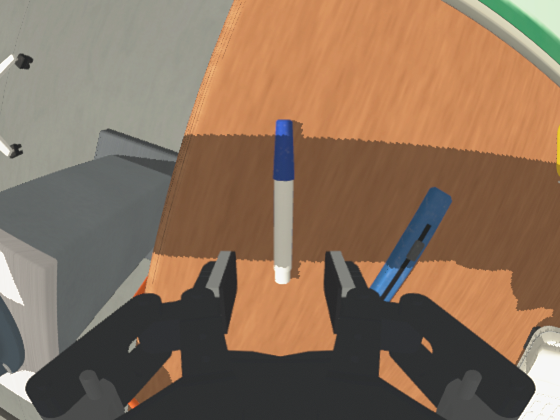

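The marker at (283,201) is aligned with the fingers, and the cutter is well clear.

```bash
python3 -m crank '[{"dp":[0.001,0.0025,0.03],"delta_rot":[0,0,0],"fingers":-0.2},{"dp":[0,0,0.06],"delta_rot":[0,0,0],"fingers":-0.2},{"dp":[0,0,0.06],"delta_rot":[0,0,0],"fingers":-0.2},{"dp":[0,0,0.05],"delta_rot":[0,0,0],"fingers":-0.2},{"dp":[0,0,0.018],"delta_rot":[0,0,0],"fingers":-0.2},{"dp":[0,0,0],"delta_rot":[0,0,0],"fingers":-0.2},{"dp":[0,0,0],"delta_rot":[0,0,0],"fingers":-0.2}]'
python3 -m crank '[{"dp":[0,0,0],"delta_rot":[0,0,0],"fingers":-1},{"dp":[0,0,0],"delta_rot":[0,0,0],"fingers":-1},{"dp":[0,0,0],"delta_rot":[0,0,0],"fingers":-1},{"dp":[0,0,0],"delta_rot":[0,0,0],"fingers":-1},{"dp":[0,0,0],"delta_rot":[0,0,0],"fingers":-1}]'
```

```text
t: 22.97
tcp_pos: [0.3687, 0.3217, 0.0773]
tool_rot: [0.571, 0.821, -0.0, -0.0]
force: [-0.1, 0.1, 0.4]
finger_gap: 0.401
gripper_force: 0.0
t: 23.38
tcp_pos: [0.3689, 0.3228, 0.0787]
tool_rot: [0.57, 0.822, 0.001, 0.001]
force: [1.5, -2.3, 6.6]
finger_gap: 0.163
gripper_force: 30.2
```

```bash
python3 -m crank '[{"dp":[0,0,-0.03],"delta_rot":[0,0,0],"fingers":-1},{"dp":[0,0,-0.07],"delta_rot":[0,0,0],"fingers":-1},{"dp":[0,0,-0.07],"delta_rot":[0,0,0],"fingers":-1},{"dp":[0,0,0],"delta_rot":[0,0,-0.018],"fingers":-1},{"dp":[0,0,0],"delta_rot":[0,0,-0.018],"fingers":-1},{"dp":[0,0,0],"delta_rot":[0,0,-0.018],"fingers":-1},{"dp":[0,0,0],"delta_rot":[0,0,-0.018],"fingers":-1},{"dp":[0,0,0],"delta_rot":[0,0,-0.018],"fingers":-1},{"dp":[0,0,0],"delta_rot":[0,0,-0.018],"fingers":-1},{"dp":[0,0,0],"delta_rot":[0,0,-0.018],"fingers":-1},{"dp":[0,0,0],"delta_rot":[0,0,-0.018],"fingers":-1},{"dp":[0,0,0],"delta_rot":[0,0,0],"fingers":-1}]'
python3 -c "
from h import *
plan(557.6,114.5,84,72.4)"
```

```text
t: 24.38
tcp_pos: [0.3678, 0.3226, 0.1628]
tool_rot: [0.152, 0.988, 0.0, 0.0]
force: [0.4, -0.1, -0.3]
finger_gap: 0.169
gripper_force: 29.3
turn 0.5002 (rows>=25.4, q6 119) shift tool xyz units [0.4876 0.282  0.1576] rows>=5.2
turn 0.0002 (rows>=0.0, q6 -61) shift tool xyz units [-0.4876 -0.282   0.1576] rows>=5.2
tcp [367.8 322.6 162.8] th 72.5 tilt 0.02 gap 0.169 t 24.38 F [ 0.4 -0.1 -0.3]
```

```bash
python3 -m crank '[{"dp":[-0.061,-0.0352,0],"delta_rot":[0,0,0],"fingers":-1},{"dp":[-0.061,-0.0352,0],"delta_rot":[0,0,0],"fingers":-1},{"dp":[-0.061,-0.0352,0],"delta_rot":[0,0,0],"fingers":-1},{"dp":[-0.061,-0.0352,0],"delta_rot":[0,0,0],"fingers":-1},{"dp":[-0.061,-0.0352,0],"delta_rot":[0,0,0],"fingers":-1},{"dp":[-0.061,-0.0352,0],"delta_rot":[0,0,0],"fingers":-1},{"dp":[-0.061,-0.0352,0],"delta_rot":[0,0,0],"fingers":-1},{"dp":[-0.061,-0.0352,0],"delta_rot":[0,0,0],"fingers":-1},{"dp":[0,0,0],"delta_rot":[0,0,0],"fingers":-1},{"dp":[0,0,0],"delta_rot":[0,0,0],"fingers":-1},{"dp":[0,0,0],"delta_rot":[0,0,0],"fingers":-1}]'
python3 -c "
from h import *
p,d=manip.snapshot('wrist');cv2.imwrite('pics/w10.png',p[:,:,::-1])
plan(557.6,114.5,84,72.4)"
```

```text
t: 25.3
tcp_pos: [0.5569, 0.1144, 0.1622]
tool_rot: [0.155, 0.988, 0.0, -0.001]
force: [-0.5, 0.7, -0.2]
finger_gap: 0.168
gripper_force: 29.3
turn 0.4997 (rows>=25.3, q6 119) shift tool xyz units [0.0026 0.0002 0.1565] rows>=2.0
turn -0.0003 (rows>=0.0, q6 -61) shift tool xyz units [-0.0026 -0.0002  0.1565] rows>=2.0
tcp [556.4 115.  162.2] th 72.3 tilt 0.13 gap 0.168 t 25.35 F [-0.3  0.7  0.3]
```

View pics/w10.png

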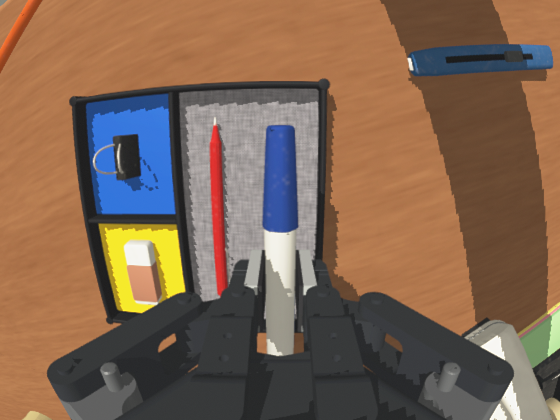

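The marker is aligned over the grey bay beside the red pen, and the eraser, clip and red pen are in place. I'll lower it and open only slightly.

```bash
python3 -m crank '[{"dp":[-0.001,-0.002,0.04],"delta_rot":[0,0,0],"fingers":-1},{"dp":[0,0,0.05],"delta_rot":[0,0,0],"fingers":-1},{"dp":[0,0,0.045],"delta_rot":[0,0,0],"fingers":-1},{"dp":[0,0,0.017],"delta_rot":[0,0,0],"fingers":-1},{"dp":[0,0,0.005],"delta_rot":[0,0,0],"fingers":-1},{"dp":[0,0,0],"delta_rot":[0,0,0],"fingers":-1},{"dp":[0,0,0],"delta_rot":[0,0,0],"fingers":-1}]'
python3 -m crank '[{"dp":[0,0,0],"delta_rot":[0,0,0],"fingers":-0.54},{"dp":[0,0,0],"delta_rot":[0,0,0],"fingers":-0.54},{"dp":[0,0,0],"delta_rot":[0,0,0],"fingers":-0.54},{"dp":[0,0,-0.03],"delta_rot":[0,0,0],"fingers":-0.54},{"dp":[0,0,-0.06],"delta_rot":[0,0,0],"fingers":-0.54},{"dp":[0,0,-0.06],"delta_rot":[0,0,0],"fingers":0},{"dp":[0.06,0,-0.04],"delta_rot":[0,0,0],"fingers":0},{"dp":[0.07,0,0],"delta_rot":[0,0,0],"fingers":0},{"dp":[0.07,0,0],"delta_rot":[0,0,0],"fingers":0},{"dp":[0,0,0],"delta_rot":[0,0,0],"fingers":0},{"dp":[0,0,0],"delta_rot":[0,0,0],"fingers":0}]'
python3 -c "
from h import *
p,d=manip.snapshot('wrist');cv2.imwrite('pics/w11.png',p[:,:,::-1])
plan(557,114.5,84,72.4)
f=np.load('top0.npz');p,d=manip.snapshot('top');c=manip.camera_model('top')
cv2.imwrite('pics/top1.png',p[:,:,::-1])
"
```

```text
t: 25.93
tcp_pos: [0.5576, 0.1142, 0.0844]
tool_rot: [0.153, 0.988, 0.0, 0.0]
force: [-0.5, 0.2, -1.9]
finger_gap: 0.161
gripper_force: 29.2
t: 26.85
tcp_pos: [0.4605, 0.1441, 0.1793]
tool_rot: [0.153, 0.988, -0.0, -0.001]
force: [1.3, -0.4, -0.7]
finger_gap: 0.499
gripper_force: 0.0
turn 0.5000 (rows>=25.3, q6 119) shift tool xyz units [ 0.1971 -0.0011  0.1909] rows>=2.4
turn -0.0000 (rows>=0.0, q6 -61) shift tool xyz units [-0.1971  0.0011  0.1909] rows>=2.4
tcp [462.9 143.8 179.4] th 72.4 tilt 0.09 gap 0.502 t 26.9 F [ 1.  -0.3 -0.3]
```

View pics/w11.png

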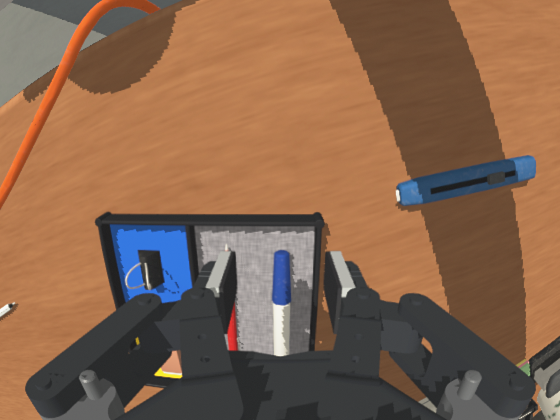

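The marker is down in the bay beside the red pen. I'll back off the other way for a full check.

```bash
python3 -m crank '[{"dp":[-0.06,0,-0.02],"delta_rot":[0,0,0],"fingers":0},{"dp":[-0.06,0,-0.02],"delta_rot":[0,0,0],"fingers":0},{"dp":[-0.06,0,-0.02],"delta_rot":[0,0,0],"fingers":0},{"dp":[-0.06,0,-0.02],"delta_rot":[0,0,0],"fingers":0},{"dp":[-0.06,0,-0.02],"delta_rot":[0,0,0],"fingers":0},{"dp":[-0.06,0,-0.02],"delta_rot":[0,0,0],"fingers":0},{"dp":[-0.06,0,0],"delta_rot":[0,0,0],"fingers":0},{"dp":[0,0,0],"delta_rot":[0,0,0],"fingers":0},{"dp":[0,0,0],"delta_rot":[0,0,0],"fingers":0},{"dp":[0,0,0],"delta_rot":[0,0,0],"fingers":0}]'
python3 - <<'E'
from h import *
c=manip.camera_model('wrist');p,d=manip.snapshot('wrist');cv2.imwrite('pics/w12.png',p[:,:,::-1])
h=cv2.cvtColor(p,cv2.COLOR_RGB2HSV).astype(int);H,S,V=h[...,0],h[...,1],h[...,2];p=p.astype(int)
def allb(n,m,z):
    k,l,s,ce=cv2.connectedComponentsWithStats(m.astype(np.uint8))
    for i in range(1,k):
        if s[i,4]>250:
            b=blob(c,l==i,z,True); a=np.radians(-107.6);d=np.array(b['xy'])
            X=np.array([np.cos(a),np.sin(a)]);Y=np.array([-X[1],X[0]])
            if b['long']<160 and abs(d[0]-540)<170 and abs(d[1]-55)<300:
                print(n,b,{k:((d-o)@np.array([X,Y]).T).round(1) for k,o in dict(grey=(551,93.5),yel=(567.5,-8.3),blu=(477.5,20.7)).items()})
allb('red',(p[...,0]>2.2*p[...,1])&(p[...,0]>2.2*p[...,2]),.01)
allb('bluecap/cutter',(H>100)&(H<128)&(S>120),.012)
allb('white',(S<60)&(V>170),.014)
E
```

```text
t: 27.78
tcp_pos: [0.6629, 0.0793, 0.2381]
tool_rot: [0.154, 0.988, -0.0, -0.001]
force: [-0.0, -0.3, -0.5]
finger_gap: 0.498
gripper_force: 0.0
red {'xy': (372.5, -151.6), 'long': 86.2, 'short': 15.1, 'ang': -68.3, 'n': 388, 'px': array([17., 25.])} {'grey': array([287.6, -96. ]), 'yel': array([ 195.6, -142.5]), 'blu': array([196., -48.])}
red {'xy': (545.9, 69.7), 'long': 137.1, 'short': 8.4, 'ang': -18.7, 'n': 1225, 'px': array([231.,  79.])} {'grey': array([24.2,  2.3]), 'yel': array([-67.8, -44.2]), 'blu': array([-67.4,  50.4])}
bluecap/cutter {'xy': (481.6, 20.1), 'long': 83.7, 'short': 72.0, 'ang': -17.8, 'n': 4484, 'px': array([164.,  40.])} {'grey': array([ 90.9, -44. ]), 'yel': array([ -1.1, -90.5]), 'blu': array([-0.7,  4.1])}
bluecap/cutter {'xy': (513.2, 128.3), 'long': 45.4, 'short': 15.2, 'ang': -17.7, 'n': 677, 'px': array([281.,  25.])} {'grey': array([-21.7, -46.6]), 'yel': array([-113.8,  -93.1]), 'blu': array([-113.4,    1.5])}
white {'xy': (578.4, 105.9), 'long': 89.8, 'short': 12.4, 'ang': -18.5, 'n': 1293, 'px': array([280.,  95.])} {'grey': array([-20.1,  22.4]), 'yel': array([-112.2,  -24.1]), 'blu': array([-111.7,   70.4])}
white {'xy': (550.6, -2.7), 'long': 20.5, 'short': 17.7, 'ang': 70.6, 'n': 389, 'px': array([160., 108.])} {'grey': array([91.8, 28.7]), 'yel': array([ -0.2, -17.8]), 'blu': array([ 0.2, 76.8])}
```

View pics/w12.png

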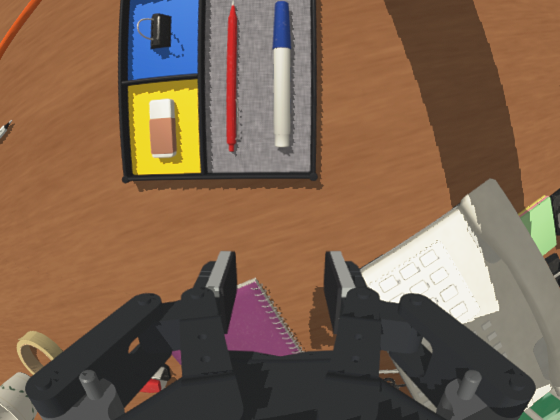

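The red pen (231,79) and marker (281,75) lie side by side in the grey bay. The eraser is flat in yellow (162,128), the clip stands in blue (160,30), and the gripper is clear.

```bash
python3 -c "
from station import manip
print(manip.sign_off())"
```

```text
the job is handed in; nothing more can be done
None
```

The job is handed in at about 28 s of robot time: the last view showed the red pen and marker side by side in the grey bay, the eraser flat in yellow and the clip upright in blue; I never touched the white pen or cutter, but no verdict came back from the hand-in.

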